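# Feel the end float of a lab pump shaft and leave it centred

### The arm

A 6-joint arm with a two-finger parallel gripper is mounted at the origin on the work surface. World frame = base frame: x ahead of the robot, y to its left, z up, the work surface at z = 0. Lengths are in m, angles in degrees, forces in N, time in s.
With the tool pointing down it reaches from about 0.325 to 0.775 m from the base axis. Payload 9.3 kg.
Tool frame: the origin (TCP) lies midway between the tips of the shut fingers; the grasp point (between the pads) lies 19 mm behind it (r.tcp_to_grasp is the z of the grasp point in the tool frame, in m); z points along the fingers, x is the direction in which the jaws open and shut, and the axes are right-handed (so a half turn about z gives the same grasp; the last joint's range is limited). The gripper opens to 85 mm and grips with 20 to 120 N. Pads are 22 mm wide; open, the fingers measure 114 mm over their backs; the gripper's body (76 mm by 85 mm) begins 54 mm behind the grasp point. The pads swing forward as they close: fully open they stand 13 mm farther back than shut.
Start: joints at [57.433, 14.817, 1.232, 76.415, 0, 81.257], TCP at [0.222, 0.503, 0.231] pointing down, gripper open.
Joint ranges: [-174.27, 174.27], [-52.1, 104.24], [-59.71, 78.15], [-110.17, 111.67], [-87.03, 83.33], [-180, 180]. Speed limits (degrees/s): [127.2, 127.2, 159.86, 180, 180, 180].

### API

Orientations are given as [roll, pitch, yaw] about the fixed x, y, z axes, in that order (R = Rz(yaw) Ry(pitch) Rx(roll)).
In Python, from workcell import r gives the robot as it stands.
- The arm moves only by the tool move_arm, never from a script. Its argument "deltas" is a list of rows, each an object with "grip": the opening in per cent of the stroke, from 0 (shut) to 100 (fully open); "translation": the shift along the tool's x, y, z in mm, a list of three; "yaw": the turn about the tool's z in degrees. A call has 1 to 10 rows; each row shifts and turns the commanded pose from where the row before left it, along the tool's axes as they then stand; what a row does not reach is not made up. A row lasts 1/10 s, in which the tool goes at most 50 mm and 8.59 degrees, less where a joint would pass 70% of its speed; a pose out of reach is approached as far as the arm can. A call is refused whole if a number of a shift passes 50 or a number of a turn 8.59, either way. A call with a gripper value outside its range is refused whole. The fingers move at their own pace and stop on an object; "grip_force" is the grip in N (left out, the last holds). Time passes only in rows, so rows that do not move let the fingers close. It gives the time, the measured TCP pose, the force and the opening at its end, in the units of the state.
- r.observe(): the state, without advancing time (a new reading comes with each control period).
- r.grab_frame(name): name is "scene" or "top" or "wrist"; returns the picture (420x560x3 uint8, red, green, blue); there is no depth.
- r.camera_info(name): a dict with "intrinsics" (3x3 intrinsics, pixels), "cam_to_world" (4x4, takes a point from camera to world coordinates); the wrist camera has in their place "hand_eye" (4x4, takes a point from camera to tool coordinates, whose origin is the TCP and whose axes are the tool frame's). Camera axes: x right, y up, looking along -z (the intrinsics and any distortion apply to the point x, -y, -z); pixel columns grow to the right and rows downward; lengths in m; the calibration is good to about 2 mm. A picture is of the moment at which its call begins: read the wrist's pose just before it. camera_info takes no time and is no camera call.
- r.sign_off(): hands the job in, once; it reports no verdict.
The state is a dict: "clock": time; "qpos": joint angles; "joint_velocities": joint speeds; "tau": joint torques, N m; "eef_pos": TCP position; "tool_rot": TCP orientation; "contact_force": force on the tool from outside, world axes, zero at the start; "wrist_torque": the same for the moment, N m; "gripper_width": opening from 0.0 (shut) to 1.0 (fully open).
Only numpy, scipy, OpenCV 4.12 (cv2) and the standard library are available. Lean on these libraries where they do the work, as an engineer would, in place of code of your own. Each camera call takes 0.05 s, during which the arm holds its last target. There are 200 camera calls.

### The job

The pump on the bench is being rebuilt and its shims are still out. Feel the end float of its shaft by the coupling flange: first push the shaft all the way in, towards the pump, until it stops, then pull it all the way out until it stops, without ramming it hard against the stops. Last, leave the shaft about halfway between the two stops, let go, and do not disturb the other things on the bench.

Things in the scene. Friction and masses are not known exactly. Their poses are not given: they have to be found in the camera images.
- pump: pump fixed on the bench; origin on the bench below the shaft axis, z up, x level along the shaft OUT from pump head to flange. Shaft axis at z 75 mm. Grey plate 220 x 120 x 12 mm, x -155 to 65 mm; round steel head x -135 to -68 mm, top 130 mm, its pipe stub 147 mm high; two aluminium bearing pedestals, 70 mm wide, 95 mm high, at x -60 to -40 and -6 to 14 mm
- shaft (a joint): shaft's slide along pump x (m): 0 = fully in (inner stop), grows outwards, outer stop at 0.020, halfway 0.010. Resists with about 3 N, stays where left, hard stops, cannot turn. Shown by its thrust collar in the 34 mm space between the pedestals, seen from above: against the pedestal nearer the head = in, against the other = out, equal 10 mm gaps = halfway
- flange (a point): centre of the coupling flange, bare aluminium disc on the shaft's free end, to be pushed and pulled: 64 mm diameter, 12 mm thick along the shaft, top 107 mm above bench, at pump x = 85 mm + joint value; pump's axes. Outer face free. Inner side: hub 28 mm diameter, 14 mm long, then bare 14 mm shaft; 65 (in) to 85 mm (out) from flange to pedestal, open from above
- collar (a point): centre of the thrust collar on the shaft, 38 mm diameter, 14 mm long, moves with the shaft; at pump x = -33 mm + joint value, 75 mm above the bench
- wrench: open-ended wrench, 170 mm long, lying on the bench beside the pump, along its own x; origin on the bench under its middle
- shim: loose steel shim ring, 42 mm outside, 18 mm hole, 6 mm thick, lying flat near the pump; origin under its centre
- dropper: small amber bottle with black cap, 48 mm diameter, 100 mm tall, standing near the pump; origin under its centre
- beaker: glass beaker, 70 mm across the rim, 90 mm tall; origin under its centre
- reagent: amber reagent bottle, 80 mm diameter, 150 mm tall; origin under its centre
- jar: clear glass jar with blue cap, 70 mm diameter, 80 mm tall; origin under its centre
- tray: open white plastic tray 160 x 110 x 30 mm; origin under its centre

How it is judged:
By the outcome, as a careful person would: the job done as asked, in the order asked, and still so for the second after the job is handed in, with the robot touching nothing.
It also fails if it takes over 46 s, if anything falls off the work surface, if the arm or the gripper's body presses on something with over 40 N, if the wrist force passes 120 N, or if a joint passes its speed limit or range.

## Working session

There is one attempt and no reset: what is moved stays moved. The work goes in short steps, Python scripts to look and compute and a tool call to move; the robot and the scene stay as the last step left them, time stands still between calls to the robot, and variables do not carry over. Pictures are saved under pics/ and viewed, about 8 in all and at most 12, crops included, and the job is handed in when it is done.

Besides the shell and the picture viewer there is one more tool, called after "Request:" by a JSON object that holds its "name" and its "arguments". move_arm: Moves the arm, as the interface text tells. Its arguments: {"type":"object","properties":{"deltas":{"type":"array"},"grip_force":{"type":"number"}},"required":["deltas"]}

```bash
mkdir -p pics; ls
python3 - <<'E'
from workcell import r
import cv2
for n in("scene","top"):
    cv2.imwrite(f"pics/{n}0.png",r.grab_frame(n)[:,:,::-1])
    i=r.camera_info(n);print(i)
print(r.camera_info("wrist"));print(r.observe(), r.tcp_to_grasp)
E
```

```text
pics
{'intrinsics': array([[386.31178597,   0.        , 280.01843181],
       [  0.        , 386.31178597, 211.43264649],
       [  0.        ,   0.        ,   1.        ]]), 'cam_to_world': array([[-0.10946673, -0.78361278,  0.61152927,  1.13514443],
       [ 0.99397323, -0.0899195 ,  0.06270335,  0.05532795],
       [ 0.00585326,  0.61470765,  0.78873332,  0.92761812],
       [ 0.        ,  0.        ,  0.        ,  1.        ]])}
{'intrinsics': array([[446.07624375,   0.        , 281.60961835],
       [  0.        , 446.07624375, 214.05944356],
       [  0.        ,   0.        ,   1.        ]]), 'cam_to_world': array([[-0.02726553,  0.99823687, -0.05272323,  0.43518683],
       [-0.99956041, -0.02661139,  0.01306954, -0.00382031],
       [ 0.01164345,  0.0530564 ,  0.99852363,  1.50217552],
       [ 0.        ,  0.        ,  0.        ,  1.        ]])}
{'intrinsics': array([[368.99625656,   0.        , 281.23829026],
       [  0.        , 368.99625656, 217.10643993],
       [  0.        ,   0.        ,   1.        ]]), 'hand_eye': array([[ 9.99999939e-01, -3.49230783e-04,  2.0406
[... 266 characters left out ...]
        1.00000000e+00]])}
{'clock': 0.1, 'qpos': array([5.74340503e+01, 1.48480896e+01, 1.19476058e+00, 7.64141464e+01,
       2.36440936e-05, 8.12579241e+01]), 'joint_velocities': array([-0.04081104,  0.01077665,  0.15506838, -0.10435974, -0.01797745,
       -0.058118  ]), 'tau': array([ 4.33270790e-03, -5.56692374e+01,  3.45071125e+01,  1.15234213e-02,
       -2.07116964e-04, -9.75191085e-06]), 'eef_pos': array([0.22202478, 0.50293807, 0.23072585]), 'tool_rot': array([-1.79989721e+02,  6.66878897e-02,  6.61761322e+01]), 'contact_force': array([-0.83990823,  0.45579299,  0.10929698]), 'wrist_torque': array([-0.0447573 ,  0.06753461,  0.00825145]), 'gripper_width': 1.00082883236575} -0.0187
```

View pics/top0.png

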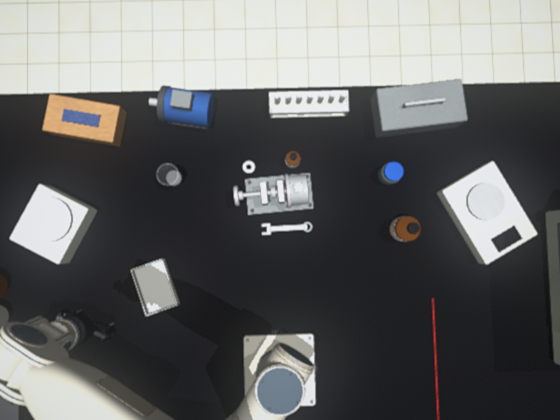

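View pics/scene0.png

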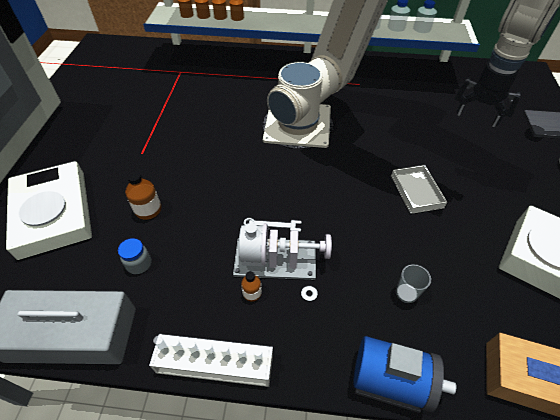

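The top view shows the pump near (280,193), with the flange at (239,196), the wrench at (287,228), the shim at (249,167) and the dropper at (292,158). I'll enlarge it.

```bash
cat > h.py <<'E'
import numpy as np, cv2
from workcell import r
from scipy.spatial.transform import Rotation as Ro
def T(name,o=None):
    i=r.camera_info(name)
    if name!="wrist": return i["intrinsics"],i["cam_to_world"]
    t=np.eye(4);t[:3,:3]=Ro.from_euler("xyz",o["tool_rot"],degrees=True).as_matrix();t[:3,3]=o["eef_pos"]
    return i["intrinsics"],t@i["hand_eye"]
def back(name,uv,z,o=None):
    K,M=T(name,o);d=np.linalg.inv(K)@[uv[0],uv[1],1];d=M[:3,:3]@(d*[1,-1,-1]);p=M[:3,3]
    return p+d*(z-p[2])/d[2]
def proj(name,P,o=None):
    K,M=T(name,o);c=M[:3,:3].T@(np.asarray(P)-M[:3,3]);c=K@(c*[1,-1,-1]);return c[:2]/c[2]
E
python3 - <<'E'
import cv2
a=cv2.imread("pics/top0.png")[145:245,225:325]
cv2.imwrite("pics/topc.png",cv2.resize(a,(600,600),interpolation=cv2.INTER_CUBIC))
E
```

```text
(no output)
```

View pics/topc.png

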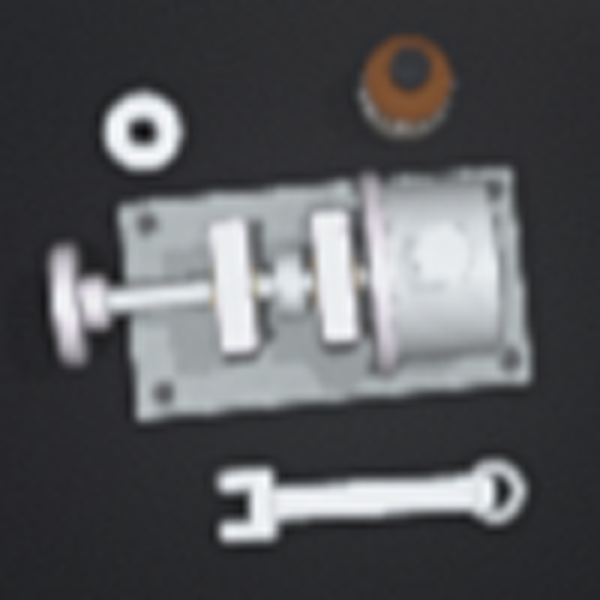

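The crop shows the plate corners at (120,205), (510,168), (530,382) and (140,418), the flange centre at about (68,303), and the collar at (291,283), roughly mid-travel.

Run:
```python
from h import *
f=lambda u,v:(225+(u+.5)/6-.5,145+(v+.5)/6-.5)
C=[back("top",f(*p),.012) for p in[(120,205),(510,168),(530,382),(140,418)]]
L=[(65,-60),(-155,-60),(-155,60),(65,60)]
for c in C:print(c)
L=np.array(L)/1e3
# out end is left(+y). determine handedness: x out=+y => pump y = -x world (toward robot) 
L=np.array(L);Cw=np.array(C)[:,:2]
lc=L-L.mean(0);cc=Cw-Cw.mean(0)
th=np.arctan2((lc[:,0]*cc[:,1]-lc[:,1]*cc[:,0]).sum(),(lc*cc).sum())
R=np.array([[np.cos(th),-np.sin(th)],[np.sin(th),np.cos(th)]])
o=Cw.mean(0)-R@L.mean(0)
print("yaw",np.degrees(th),"origin",o,"res",Cw-(L@R.T+o))
for n,uv,z in[("flange",(68,303),.08),("collar",(291,283),.085),("shim",(143,131),.006),("dropper",(408,68),.1),("wr open",(248,505),.005),("wr ring",(495,491),.005)]:
    p=back("top",f(*uv),z);print(n,p,"pump",R.T@(p[:2]-o))
```

```text
[0.6358189  0.09767958 0.012     ]
[ 0.65105904 -0.12123041  0.012     ]
[ 0.53055975 -0.12872473  0.012     ]
[0.51623367 0.08928038 0.012     ]
yaw 93.85198040073492 origin [0.58039478 0.02914955] res [[-7.36902676e-05 -3.53879850e-04]
 [ 3.87036452e-04  2.39142219e-04]
 [-3.83336335e-04  8.06316947e-04]
 [ 6.99901511e-05 -6.91579316e-04]]
flange [0.57488821 0.12191574 0.08      ] pump [ 0.09292655 -0.00073781]
collar [0.58196869 0.00287382 0.085     ] pump [-0.0263221   0.00019483]
shim [0.67814647 0.08420833 0.006     ] pump [ 0.04836753 -0.10122967]
dropper [ 0.69285073 -0.06199364  0.1       ] pump [-0.09849198 -0.10607899]
wr open [0.46631836 0.03054846 0.005     ] pump [0.00905931 0.11372474]
wr ring [ 0.47041357 -0.10781424  0.005     ] pump [-0.12926594  0.11893386]
```

Request:
{"name": "move_arm", "arguments": {"deltas": [{"grip": 100, "translation": [0, 0, 0], "yaw": -5.5}, {"grip": 100, "translation": [0, 0, 0], "yaw": -5.5}, {"grip": 100, "translation": [0, 0, 0], "yaw": -5.5}, {"grip": 100, "translation": [0, 0, 0], "yaw": -5.5}, {"grip": 100, "translation": [0, 0, 0], "yaw": -5.7}, {"grip": 70, "translation": [-20, 16, 0], "yaw": 0}, {"grip": 70, "translation": [-25, 20, 0], "yaw": 0}, {"grip": 70, "translation": [-25, 20, 0], "yaw": 0}, {"grip": 70, "translation": [-25, 20, 0], "yaw": 0}, {"grip": 70, "translation": [-25, 20, 0], "yaw": 0}], "grip_force": 25}}

```text
clock: 1.1
eef_pos: [0.3266, 0.3888, 0.231]
tool_rot: [-180.0, 0.0, 93.9]
contact_force: [-0.1, -0.1, 0.5]
gripper_width: 0.699
```

Request:
{"name": "move_arm", "arguments": {"deltas": [{"grip": 70, "translation": [-25, 20, 0], "yaw": 0}, {"grip": 70, "translation": [-25, 20, 0], "yaw": 0}, {"grip": 70, "translation": [-25, 20, 0], "yaw": 0}, {"grip": 70, "translation": [-25, 20, 0], "yaw": 0}, {"grip": 70, "translation": [-25, 20, 0], "yaw": 0}, {"grip": 70, "translation": [-25, 20, 0], "yaw": 0}, {"grip": 70, "translation": [-25, 20, 0], "yaw": 0}, {"grip": 70, "translation": [-25, 20, 0], "yaw": 0}, {"grip": 70, "translation": [-25, 20, 0], "yaw": 0}, {"grip": 70, "translation": [-25, 20, 0], "yaw": 0}]}}

```text
clock: 2.1
eef_pos: [0.5431, 0.1529, 0.2309]
tool_rot: [-180.0, 0.0, 93.9]
contact_force: [0.5, -0.7, 0.8]
gripper_width: 0.7
```

Request:
{"name": "move_arm", "arguments": {"deltas": [{"grip": 70, "translation": [-20, 10, 0], "yaw": 0}, {"grip": 70, "translation": [-14, 0, 0], "yaw": 0}, {"grip": 70, "translation": [0, 0, 0], "yaw": 0}, {"grip": 70, "translation": [0, 0, 0], "yaw": 0}, {"grip": 70, "translation": [0, 0, 0], "yaw": 0}]}}

```text
clock: 2.6
eef_pos: [0.5542, 0.1215, 0.2315]
tool_rot: [180.0, -0.0, 93.9]
contact_force: [-1.2, 0.7, 0.3]
gripper_width: 0.699
```

```bash
cat >> h.py <<'E'
th=np.radians(93.852);Rp=np.array([[np.cos(th),-np.sin(th)],[np.sin(th),np.cos(th)]]);op=np.array([.58039,.02915])
def pump(p): return np.r_[Rp.T@(np.asarray(p)[:2]-op),p[2]]
def world(x,y,z): return np.r_[Rp@[x,y]+op,z]
E
python3 - <<'E'
from h import *
o=r.observe();cv2.imwrite("pics/w1.png",r.grab_frame("wrist")[:,:,::-1])
print(o,pump(o["eef_pos"])*1e3)
for n,P in dict(flange_top=(.092,0,.107),fl_l=(.092,-.032,.075),collartop=(-.026,0,.094),pedOutTopFaces=(.014,0,.095),hub=(.079,0,.089)).items(): print(n,proj("wrist",world(*P),o))
E
```

```text
{'clock': 2.6, 'qpos': array([ 3.88485022e+00,  1.65166494e+01,  3.64470371e+00,  7.71202590e+01,
        1.16295815e-02, -3.70192598e-02]), 'joint_velocities': array([ 0.26943677, -0.03523971,  0.21272715,  0.08339654, -0.06685854,
       -0.11039902]), 'tau': array([-6.18020520e-01, -5.76309836e+01,  3.44776690e+01, -1.10251765e-02,
       -1.71455549e-02,  2.64888724e-03]), 'eef_pos': array([0.55417982, 0.12148547, 0.23150351]), 'tool_rot': array([ 1.79992197e+02, -1.16245424e-02,  9.39218711e+01]), 'contact_force': array([-1.22266649,  0.73174416,  0.26567707]), 'wrist_torque': array([-0.01302177, -0.04270504,  0.03327119]), 'gripper_width': 0.6994202267001218} [ 93.88766062  19.94792115 231.5035094 ]
flange_top [279.82542624 232.64571923]
fl_l [279.9373297  256.63605521]
collartop [130.95819272 227.42962622]
pedOutTopFaces [181.11855339 227.87187928]
hub [263.76735423 225.81182144]
```

View pics/w1.png

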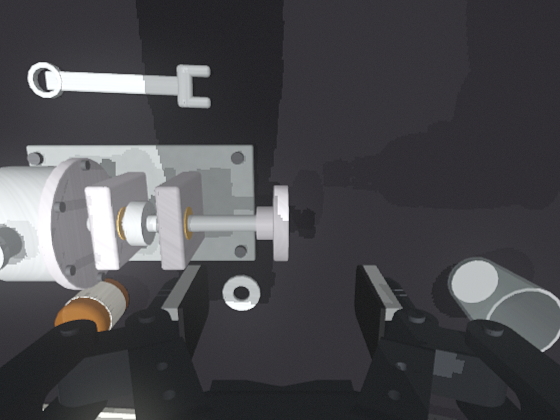

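The wrist view shows the flange at columns 274–289 and rows 185–260, with the shaft at row 222. The fingers are open and clear.

Run:
```python
from h import *
o=r.observe();o["eef_pos"]=np.array([.55418,.12149,.2315])
a=np.radians(np.arange(0,181))
v=[proj("wrist",world(.093,.032*np.cos(t),.075+.032*np.sin(t)),o)[1] for t in a]
print("rim rows",min(v),max(v))
v=[proj("wrist",world(.05,.007*np.cos(t),.075+.007*np.sin(t)),o)[1] for t in a];print("shaft rows",min(v),max(v))
v=[proj("wrist",world(.06,s*.06,.012),o) for s in(1,-1)];print(v)
```

```text
rim rows 183.4903536037496 259.2967777976545
shaft rows 212.92000331048263 229.27910029743126
[array([247.02664854, 143.17990863]), array([249.61561309, 259.48197589])]
```

Request:
{"name": "move_arm", "arguments": {"deltas": [{"grip": 70, "translation": [-1, 10, 0], "yaw": 0}, {"grip": 70, "translation": [0, 10.5, 0], "yaw": 0}, {"grip": 60, "translation": [0, 0, 25], "yaw": 0}, {"grip": 60, "translation": [0, 0, 25], "yaw": 0}, {"grip": 60, "translation": [0, 0, 25], "yaw": 0}, {"grip": 60, "translation": [0, 0, 20], "yaw": 0}, {"grip": 60, "translation": [0, 0, 15], "yaw": 0}, {"grip": 60, "translation": [0, 0, 10], "yaw": 0}, {"grip": 60, "translation": [0, 0, 10], "yaw": 0}, {"grip": 60, "translation": [0, 0, 7.5], "yaw": 0}]}}

```text
clock: 3.65
eef_pos: [0.5757, 0.1212, 0.0932]
tool_rot: [180.0, -0.0, 93.9]
contact_force: [0.3, -0.1, 0.1]
gripper_width: 0.601
```

Request:
{"name": "move_arm", "arguments": {"deltas": [{"grip": 60, "translation": [0, 0, 0], "yaw": 0}, {"grip": 60, "translation": [0, 0, 0], "yaw": 0}, {"grip": 45, "translation": [0, 0, 0], "yaw": 0}, {"grip": 35, "translation": [0, 0, 0], "yaw": 0}, {"grip": 30, "translation": [0, 0, 0], "yaw": 0}, {"grip": 30, "translation": [0, 0, 0], "yaw": 0}]}}

```text
clock: 4.25
eef_pos: [0.5754, 0.1211, 0.094]
tool_rot: [180.0, -0.0, 93.9]
contact_force: [0.7, 0.8, 0.2]
gripper_width: 0.299
```

Run:
```python
from h import *
o=r.observe();cv2.imwrite("pics/w2.png",r.grab_frame("wrist")[:,:,::-1])
print(pump(o["eef_pos"])*1e3,o["contact_force"],o["gripper_width"])
```

```text
[92.12601327 -1.17292086 94.02948942] [0.68416776 0.82468722 0.20480519] 0.29933817573881644
```

View pics/w2.png

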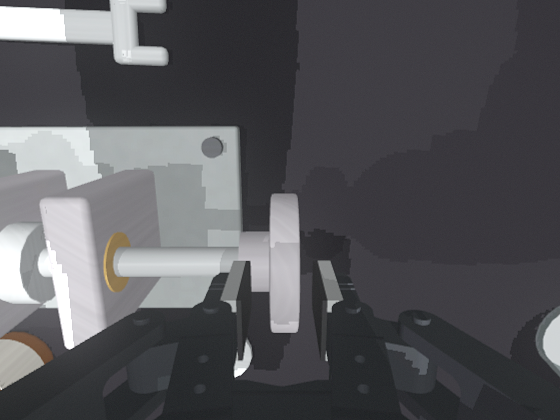

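The fingers straddle the flange: flange columns 270–299, pads at 240 and 320. I'll close gently.

Request:
{"name": "move_arm", "arguments": {"deltas": [{"grip": 22, "translation": [0.8, 0, 0], "yaw": 0}, {"grip": 16, "translation": [0, 0, 0], "yaw": 0}, {"grip": 10, "translation": [0, 0, 0], "yaw": 0}, {"grip": 5, "translation": [0, 0, 0], "yaw": 0}, {"grip": 0, "translation": [0, 0, 0], "yaw": 0}, {"grip": 0, "translation": [0, 0, 0], "yaw": 0}, {"grip": 0, "translation": [0, 0, 0], "yaw": 0}], "grip_force": 25}}

```text
clock: 5.0
eef_pos: [0.5753, 0.122, 0.0939]
tool_rot: [180.0, -0.0, 93.9]
contact_force: [-1.1, 0.6, 2.3]
gripper_width: 0.132
```

Request:
{"name": "move_arm", "arguments": {"deltas": [{"grip": 0, "translation": [-1, 0, 0], "yaw": 0}, {"grip": 0, "translation": [-1, 0, 0], "yaw": 0}, {"grip": 0, "translation": [-1, 0, 0], "yaw": 0}, {"grip": 0, "translation": [-1, 0, 0], "yaw": 0}]}}

```text
clock: 5.4
eef_pos: [0.5755, 0.118, 0.0939]
tool_rot: [180.0, -0.0, 93.9]
contact_force: [-1.5, 3.1, 3.9]
gripper_width: 0.131
```

Request:
{"name": "move_arm", "arguments": {"deltas": [{"grip": 0, "translation": [-0.8, 0, 0], "yaw": 0}, {"grip": 0, "translation": [-0.7, 0, 0], "yaw": 0}, {"grip": 0, "translation": [-0.5, 0, 0], "yaw": 0}]}}

```text
clock: 5.7
eef_pos: [0.5757, 0.1159, 0.0939]
tool_rot: [180.0, -0.0, 93.9]
contact_force: [-1.4, 2.5, 5.1]
gripper_width: 0.133
```

Request:
{"name": "move_arm", "arguments": {"deltas": [{"grip": 0, "translation": [-0.5, 0, 0], "yaw": 0}, {"grip": 0, "translation": [-0.5, 0, 0], "yaw": 0}]}}

```text
clock: 5.9
eef_pos: [0.5757, 0.1151, 0.0938]
tool_rot: [180.0, -0.0, 93.9]
contact_force: [-1.8, 6.2, 6.3]
gripper_width: 0.133
```

Request:
{"name": "move_arm", "arguments": {"deltas": [{"grip": 0, "translation": [-0.4, 0, 0], "yaw": 0}, {"grip": 0, "translation": [0, 0, 0], "yaw": 0}]}}

```text
clock: 6.1
eef_pos: [0.5757, 0.1151, 0.0939]
tool_rot: [180.0, -0.1, 93.9]
contact_force: [-1.9, 6.1, 5.0]
gripper_width: 0.132
```

Request:
{"name": "move_arm", "arguments": {"deltas": [{"grip": 0, "translation": [-0.4, 0, 0], "yaw": 0}, {"grip": 0, "translation": [0, 0, 0], "yaw": 0}]}}

```text
clock: 6.3
eef_pos: [0.5757, 0.1151, 0.0939]
tool_rot: [180.0, -0.1, 93.9]
contact_force: [-1.5, 7.7, 5.4]
gripper_width: 0.134
```

Request:
{"name": "move_arm", "arguments": {"deltas": [{"grip": 0, "translation": [-0.6, 0, 0], "yaw": 0}, {"grip": 0, "translation": [0, 0, 0], "yaw": 0}]}}

```text
clock: 6.5
eef_pos: [0.5757, 0.1151, 0.0939]
tool_rot: [180.0, -0.2, 93.9]
contact_force: [-1.9, 10.4, 5.4]
gripper_width: 0.134
```

Request:
{"name": "move_arm", "arguments": {"deltas": [{"grip": 0, "translation": [-0.6, 0, 0], "yaw": 0}, {"grip": 0, "translation": [0, 0, 0], "yaw": 0}]}}

```text
clock: 6.7
eef_pos: [0.5757, 0.1151, 0.0939]
tool_rot: [180.0, -0.2, 94.0]
contact_force: [-2.6, 13.8, 4.7]
gripper_width: 0.13
```

Run:
```python
from h import *
o=r.observe();cv2.imwrite("pics/t2.png",cv2.resize(r.grab_frame("top")[145:225,225:325,::-1],(800,640),interpolation=cv2.INTER_CUBIC)[:600])
w=r.grab_frame("wrist")[:,:,::-1];cv2.imwrite("pics/w3.png",w)
print(pump(o["eef_pos"])*1e3,o["contact_force"],o["gripper_width"])
```

```text
[86.02485928 -1.11931381 93.86647176] [-2.56407904 13.796859    4.70229292] 0.12990529138629947
```

View pics/w3.png

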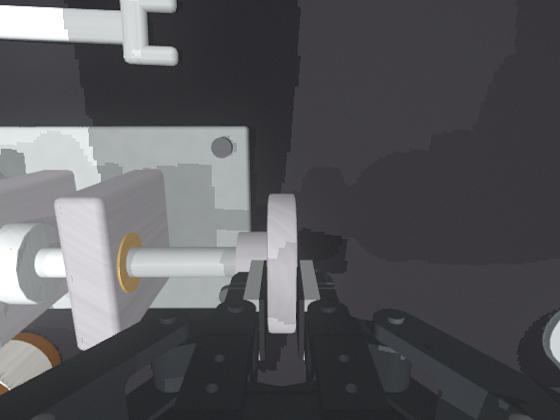

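Inner stop felt at pump x = 86.0 mm: the force rose to 14 N with no motion. The wrist view shows a firm grip on the flange (columns 267–298). Now I'll pull out.

Request:
{"name": "move_arm", "arguments": {"deltas": [{"grip": 0, "translation": [1, 0, 0], "yaw": 0}, {"grip": 0, "translation": [1, 0, 0], "yaw": 0}, {"grip": 0, "translation": [1, 0, 0], "yaw": 0}, {"grip": 0, "translation": [1, 0, 0], "yaw": 0}, {"grip": 0, "translation": [1.5, 0, 0], "yaw": 0}, {"grip": 0, "translation": [1.5, 0, 0], "yaw": 0}, {"grip": 0, "translation": [1.5, 0, 0], "yaw": 0}, {"grip": 0, "translation": [1.5, 0, 0], "yaw": 0}, {"grip": 0, "translation": [1.5, 0, 0], "yaw": 0}, {"grip": 0, "translation": [1.5, 0, 0], "yaw": 0}]}}

```text
clock: 7.8
eef_pos: [0.575, 0.1247, 0.0939]
tool_rot: [-180.0, 0.1, 93.8]
contact_force: [-1.7, -2.7, 6.3]
gripper_width: 0.128
```

Request:
{"name": "move_arm", "arguments": {"deltas": [{"grip": 0, "translation": [1.5, 0, 0], "yaw": 0}, {"grip": 0, "translation": [1.5, 0, 0], "yaw": 0}, {"grip": 0, "translation": [1, 0, 0], "yaw": 0}, {"grip": 0, "translation": [1, 0, 0], "yaw": 0}]}}

```text
clock: 8.2
eef_pos: [0.5747, 0.1297, 0.0939]
tool_rot: [-180.0, 0.1, 93.8]
contact_force: [-1.3, -3.7, 6.6]
gripper_width: 0.131
```

Request:
{"name": "move_arm", "arguments": {"deltas": [{"grip": 0, "translation": [1, 0, 0], "yaw": 0}, {"grip": 0, "translation": [1, 0, 0], "yaw": 0}, {"grip": 0, "translation": [0.7, 0, 0], "yaw": 0}, {"grip": 0, "translation": [0.5, 0, 0], "yaw": 0}, {"grip": 0, "translation": [0.5, 0, 0], "yaw": 0}]}}

```text
clock: 8.7
eef_pos: [0.5744, 0.1334, 0.0939]
tool_rot: [-180.0, 0.1, 93.8]
contact_force: [-2.1, -3.9, 6.9]
gripper_width: 0.13
```

Request:
{"name": "move_arm", "arguments": {"deltas": [{"grip": 0, "translation": [0.5, 0, 0], "yaw": 0}, {"grip": 0, "translation": [0.5, 0, 0], "yaw": 0}, {"grip": 0, "translation": [0.5, 0, 0], "yaw": 0}]}}

```text
clock: 9.0
eef_pos: [0.5743, 0.1348, 0.0939]
tool_rot: [-180.0, 0.1, 93.8]
contact_force: [-2.3, -3.1, 5.8]
gripper_width: 0.13
```

Request:
{"name": "move_arm", "arguments": {"deltas": [{"grip": 0, "translation": [0.5, 0, 0], "yaw": 0}, {"grip": 0, "translation": [0.5, 0, 0], "yaw": 0}]}}

```text
clock: 9.2
eef_pos: [0.5743, 0.1352, 0.0939]
tool_rot: [-180.0, 0.2, 93.8]
contact_force: [-1.7, -9.2, 6.6]
gripper_width: 0.129
```

Request:
{"name": "move_arm", "arguments": {"deltas": [{"grip": 0, "translation": [0.5, 0, 0], "yaw": 0}, {"grip": 0, "translation": [0, 0, 0], "yaw": 0}]}}

```text
clock: 9.4
eef_pos: [0.5743, 0.1352, 0.0938]
tool_rot: [-180.0, 0.3, 93.8]
contact_force: [-1.5, -8.3, 5.2]
gripper_width: 0.134
```

Request:
{"name": "move_arm", "arguments": {"deltas": [{"grip": 0, "translation": [0.5, 0, 0], "yaw": 0}, {"grip": 0, "translation": [0, 0, 0], "yaw": 0}]}}

```text
clock: 9.6
eef_pos: [0.5743, 0.1352, 0.0939]
tool_rot: [-180.0, 0.3, 93.8]
contact_force: [-1.1, -11.2, 6.8]
gripper_width: 0.133
```

Outer stop felt at y = 0.1352, so the travel is 20.1 mm. Next is the middle, y = 0.1252.

Request:
{"name": "move_arm", "arguments": {"deltas": [{"grip": 0, "translation": [-1, 0, 0], "yaw": 0}, {"grip": 0, "translation": [-1, 0, 0], "yaw": 0}, {"grip": 0, "translation": [-1.5, 0, 0], "yaw": 0}, {"grip": 0, "translation": [-1.5, 0, 0], "yaw": 0}, {"grip": 0, "translation": [-1.5, 0, 0], "yaw": 0}, {"grip": 0, "translation": [-1.5, 0, 0], "yaw": 0}, {"grip": 0, "translation": [-1.5, 0, 0], "yaw": 0}, {"grip": 0, "translation": [-1.5, 0, 0], "yaw": 0}, {"grip": 0, "translation": [0, 0, 0], "yaw": 0}, {"grip": 0, "translation": [0, 0, 0], "yaw": 0}]}}

```text
clock: 10.6
eef_pos: [0.5749, 0.1268, 0.0939]
tool_rot: [180.0, 0.0, 93.9]
contact_force: [-2.4, 1.4, 5.8]
gripper_width: 0.13
```

Request:
{"name": "move_arm", "arguments": {"deltas": [{"grip": 0, "translation": [-0.8, 0, 0], "yaw": 0}, {"grip": 0, "translation": [-0.8, 0, 0], "yaw": 0}, {"grip": 0, "translation": [0, 0, 0], "yaw": 0}, {"grip": 0, "translation": [0, 0, 0], "yaw": 0}]}}

```text
clock: 11.0
eef_pos: [0.575, 0.1253, 0.0939]
tool_rot: [180.0, 0.0, 93.9]
contact_force: [-1.8, 3.5, 5.9]
gripper_width: 0.128
```

Request:
{"name": "move_arm", "arguments": {"deltas": [{"grip": 15, "translation": [0, 0, 0], "yaw": 0}, {"grip": 20, "translation": [0, 0, 0], "yaw": 0}, {"grip": 30, "translation": [0, 0, 0], "yaw": 0}, {"grip": 45, "translation": [0, 0, 0], "yaw": 0}, {"grip": 50, "translation": [0, 0, 0], "yaw": 0}, {"grip": 50, "translation": [0, 0, -5], "yaw": 0}, {"grip": 50, "translation": [0, 0, -15], "yaw": 0}, {"grip": 50, "translation": [0, 0, -25], "yaw": 0}, {"grip": 50, "translation": [0, 0, -35], "yaw": 0}, {"grip": 50, "translation": [0, 0, -35], "yaw": 0}]}}

```text
clock: 12.0
eef_pos: [0.5747, 0.1255, 0.2102]
tool_rot: [-180.0, 0.0, 93.9]
contact_force: [0.7, -0.1, 0.3]
gripper_width: 0.5
```

Request:
{"name": "move_arm", "arguments": {"deltas": [{"grip": 50, "translation": [0, 0, -30], "yaw": 0}, {"grip": 50, "translation": [-25, -15, 0], "yaw": 0}, {"grip": 50, "translation": [-40, -20, 0], "yaw": 0}, {"grip": 50, "translation": [-35, -15, 0], "yaw": 0}, {"grip": 50, "translation": [-15, 0, 0], "yaw": 0}, {"grip": 50, "translation": [0, 0, 0], "yaw": 0}, {"grip": 50, "translation": [0, 0, 0], "yaw": 0}, {"grip": 50, "translation": [0, 0, 0], "yaw": 0}]}}

```text
clock: 12.8
eef_pos: [0.5332, 0.0083, 0.2387]
tool_rot: [-180.0, -0.0, 93.9]
contact_force: [0.1, -0.1, 1.1]
gripper_width: 0.499
```

Run:
```python
from h import *
o=r.observe();w=r.grab_frame("wrist")[:,:,::-1];cv2.imwrite("pics/w4.png",cv2.resize(w,(800,600),interpolation=cv2.INTER_CUBIC))
p=o["eef_pos"];print(pump(p)*1e3,o["contact_force"],o["clock"])
for j in(0,.01,.02):
  print(j,[np.round(proj("wrist",world(x,0,z),o)*800/560,1) for x,z in((-.04,.094),(-.04+j,.094),(-.026+j,.094),(-.006,.094),(.079+j,.107),(.091+j,.107))])
```

```text
[-17.65366007  48.46171153 238.72832439] [ 0.06855362 -0.0817254   1.06300632] 12.8
0 [array([364.7, 368.4]), array([364.7, 368.4]), array([388.7, 368.5]), array([423.1, 368.5]), array([576.2, 377.4]), array([597.6, 377.4])]
0.01 [array([364.7, 368.4]), array([381.9, 368.5]), array([405.9, 368.5]), array([423.1, 368.5]), array([594.1, 377.4]), array([615.5, 377.4])]
0.02 [array([364.7, 368.4]), array([399. , 368.5]), array([423.1, 368.5]), array([423.1, 368.5]), array([612. , 377.4]), array([633.4, 377.5])]
```

View pics/w4.png

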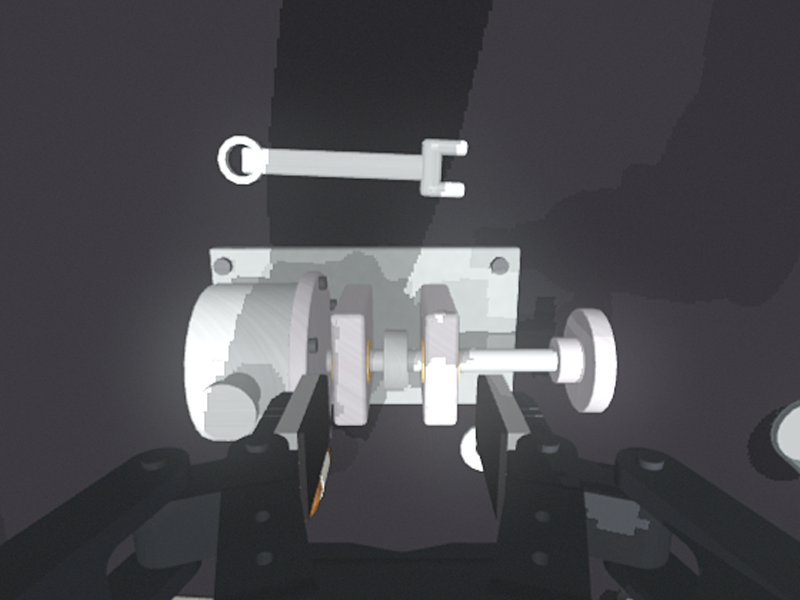

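The collar sits at columns 384–408 between pedestal faces at about 366 and 423. The gaps are nearly equal and match the prediction for halfway. The wrench is where it was, and the arm is clear.

```bash
python3 -c "
from workcell import r
print(r.sign_off())"
```

```text
the job is handed in; nothing more can be done
None
```

The end float is about 20.1 mm, and I left the shaft about halfway between its stops, let go of it, and handed the job in at about 13 s.

I gripped the flange lightly, at 25 N, and moved it in this order:
- **In:** I pushed the shaft in to its stop, at world y = 0.1151 m. The last reading was about 14 N with no further movement.
- **Out:** I pulled it out to its stop, at y = 0.1352 m. The last reading was about 11 N.
- **Halfway:** I brought it back to y = 0.1253 m, against a true middle of 0.1252 m. Then I opened the fingers and backed the arm clear above the bench.

**Checks:** The last wrist picture shows the collar with nearly equal gaps (about 17 and 15 px). Collar and flange lie within about 1 mm of where they should be at halfway. The wrist force after release was about 1 N. The wrench and beaker looked undisturbed and the shim was only partly in view. I did not take a final overhead picture to check everything else.

**Disagreement:** The tool read pump x = 86.0 mm at the inner stop, against the nominal 85 mm. That is within the 2 mm calibration, and the middle was taken from the stops as felt.

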